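# Lids back on the storage jars

### The job

The washed storage jars and their bamboo lids are dry: put each lid on the jar it belongs to, large round, small round, square and oblong, so that its seal sits in the mouth and the wooden plate lies flat on the rim. Leave the jars standing where they are, and do not push aside or knock over the salt shaker or the kitchen timer that stand among them.

Things in the scene. Friction and masses are not known exactly. Their poses are not given: they have to be found in the camera images.
- jar_large: The open large round storage jar of plain white ceramic, loose on the grey drying mat (top 10 mm above the worktop) in front of the wall cabinets (underside 0.47 m up, front 0.6 m ahead): 86 mm across outside, 80 mm high, wall 5 mm, mouth 76 mm across. Origin at the centre of its underside, z up.
- lid_large: Bamboo lid of the large round jar, loose, knob up. Plate 86 mm across (+3 mm at its edges); grey seal under it 66 mm across, tapered to 3 mm less a side, 5 mm clear all round in the mouth. Knob at the centre: round, 24 mm across. Origin: centre of the seal's underside, z up; seal 0 to 9 mm, plate to 19, knob to 43. Lid home: origin 71 mm above the jar's.
- jar_small: The open small round storage jar of plain white ceramic, loose on the grey drying mat (top 10 mm above the worktop) in front of the wall cabinets (underside 0.47 m up, front 0.6 m ahead): 62 mm across outside, 70 mm high, wall 5 mm, mouth 52 mm across. Origin at the centre of its underside, z up.
- lid_small: Bamboo lid of the small round jar, loose, knob up. Plate 62 mm across (+3 mm at its edges); grey seal under it 42 mm across, tapered to 3 mm less a side, 5 mm clear all round in the mouth. Knob at the centre: round, 24 mm across. Origin: centre of the seal's underside, z up; seal 0 to 9 mm, plate to 19, knob to 43. Lid home: origin 61 mm above the jar's.
- jar_square: The open square storage jar of plain white ceramic, loose on the grey drying mat (top 10 mm above the worktop) in front of the wall cabinets (underside 0.47 m up, front 0.6 m ahead): 70 x 70 mm (x, y) outside with rounded corners of 12 mm radius, 76 mm high, wall 5 mm, mouth 60 x 60 mm. Origin at the centre of its underside, z up. Any quarter turn fits.
- lid_square: Bamboo lid of the square jar, loose, knob up. Plate 70 x 70 mm (x, y) (+3 mm at its edges); grey seal under it 50 x 50 mm, tapered to 3 mm less a side, 5 mm clear all round in the mouth. Knob at the centre: square, 22 x 22 mm. Origin: centre of the seal's underside, z up; seal 0 to 9 mm, plate to 19, knob to 43. Lid home: origin 67 mm above the jar's. Any quarter turn fits.
- jar_oblong: The open oblong storage jar of plain white ceramic, loose on the grey drying mat (top 10 mm above the worktop) in front of the wall cabinets (underside 0.47 m up, front 0.6 m ahead): 56 x 88 mm (x, y) outside with rounded corners of 14 mm radius, 66 mm high, wall 5 mm, mouth 46 x 78 mm. Origin at the centre of its underside, z up. Long side along y; either way round fits.
- lid_oblong: Bamboo lid of the oblong jar, loose, knob up. Plate 56 x 88 mm (x, y) (+3 mm at its edges); grey seal under it 36 x 68 mm, tapered to 3 mm less a side, 5 mm clear all round in the mouth. Knob at the centre: a bar 16 x 44 mm (x, y). Origin: centre of the seal's underside, z up; seal 0 to 9 mm, plate to 19, knob to 43. Lid home: origin 57 mm above the jar's. Long side along y; either way round fits.
- salt_shaker: A glass salt shaker with a grey domed cap, 44 mm across and 90 mm high, standing among the jars and lids; a bystander. Origin at the centre of its underside, z up.
- kitchen_timer: A round kitchen timer, red above and white below, 64 mm across and 43 mm high, standing among the jars and lids; a bystander. Origin at the centre of its underside, z up.

How it is judged:
By the outcome, as a careful person would: the job done as asked, in the order asked, and still so for the second after the job is handed in, with the robot touching nothing.
It also fails if it takes over 99 s, if anything falls off the work surface, if the arm or the gripper's body presses on something with over 40 N, if the wrist force passes 120 N, or if a joint passes its speed limit or range.

### The arm

A 7-joint arm with a two-finger parallel gripper is mounted at the origin on a cart in front of the work surface, level with it; the furniture and walls round the work are solid. World frame = base frame: x ahead of the robot, y to its left, z up, the work surface at z = 0. Lengths are in m, angles in rad, forces in N, time in s.
With the tool pointing down it reaches from about 0.425 to 1.025 m from the base axis. Payload 3.6 kg.
Tool frame: the origin (TCP) lies midway between the tips of the shut fingers; the grasp point (between the pads) lies 19 mm behind it; z points along the fingers, y is the line along which they close (so a half turn about z gives the same grasp; the last joint's range is limited). The gripper opens to 85 mm and grips with 20 to 120 N. Pads are 22 mm wide; open, the fingers measure 114 mm over their backs; the gripper's body (76 mm by 85 mm) begins 54 mm behind the grasp point. The pads swing forward as they close: fully open they stand 13 mm farther back than shut.
Start: joints at [-1.306, 0.591, 0.048, 1.609, -0.033, 0.943, -0.034], TCP at [0.255, 0.679, 0.231] pointing down, gripper open.
Joint ranges: [-2.69, 2.69], [-0.47, 2.24], [-1.27, 1.36], [0.19, 2.51], [-1.53, 4.68], [0.08, 2.07], [-3.09, 3.09]. Speed limits (rad/s): [2.57, 2.57, 3.14, 3.14, 3.14, 3.14, 3.14].

### API

Orientations are given as a rotation vector (axis times angle).
In Python, from station import observe, viewer, job gives the robot as it stands. The module is installed in compiled form; this text tells all that it offers.
- The arm moves only by the tool jog_arm, never from a script. Its argument "motion" is a list of rows, each a list of 3 entries, a list of its own where there are three numbers: the shift along the world's x, y, z scaled (see below), then the turn, a rotation vector about the world's x, y, z scaled (see below), then the opening, from -1 (shut) to 1 (fully open). In form: [[[tx, ty, tz], [ax, ay, az], grip], ...]. A call has 1 to 20 rows; each row shifts and turns the commanded pose from where the row before left it; what a row does not reach is not made up. The controller multiplies each number of a shift by 20 mm and each number of a turn by 0.1 rad. A row lasts 1/12 s, in which the tool goes at most 41.7 mm and 7.16 degrees, less where a joint would pass 70% of its speed; a pose out of reach is approached as far as the arm can. A call with a number of a shift or a turn outside -1 to 1 is refused whole. A call with a gripper value outside its range is refused whole. The fingers move at their own pace and stop on an object; "squeeze" is the grip in N (left out, the last holds). Time passes only in rows, so rows that do not move let the fingers close. It gives the time, the measured TCP pose, the force, the opening and the grip force at its end, in the units of the state.
- observe(): the state, without advancing time (a new reading comes with each control period).
- viewer.get_image(name): name is "scene" or "top"; returns a dict with "color" (384x512x3 uint8, red, green, blue), "depth" (384x512 float32, m along the optical axis (not along the pixel's ray), 0 where there is no reading), "vertical_fov" (degrees; the focal length in pixels is half the picture's height over the tangent of half this angle, whatever the lens; pixels are square), "cx", "cy" (the principal point, pixels), "camera_from_world" (4x4, takes a point from world to camera coordinates). Camera axes: x right, y down, z forward; pixel columns grow to the right and rows downward; lengths in m; the calibration is good to about 2 mm. A picture is of the moment at which its call begins.
- job.job_done(): hands the job in; it is judged then, once.
The state is a dict: "time_s": time; "joint_positions": joint angles; "qd": joint speeds; "joint_efforts": joint torques, N m; "position": TCP position; "tool_rot": TCP orientation; "force": force on the tool from outside, world axes, zero at the start; "moment": the same for the moment, N m; "opening": opening from 0.0 (shut) to 1.0 (fully open); "finger_force": force on a finger pad.
Only numpy, scipy, OpenCV 4.12 (cv2) and the standard library are available. Lean on these libraries where they do the work, as an engineer would, in place of code of your own. Each camera call takes 0.05 s, during which the arm holds its last target. There are 200 camera calls.

## Working session

There is one attempt and no reset: what is moved stays moved. The work goes in short steps, Python scripts to look and compute and a tool call to move; the robot and the scene stay as the last step left them, time stands still between calls to the robot, and variables do not carry over. Pictures are saved under pics/ and viewed, at most 14 in all, crops included, and the job is handed in when it is done.

Besides the shell and the picture viewer there is one more tool, called after "Call:" as a command line: name --argument value ..., lists and objects as JSON in quotes. jog_arm: Moves the arm, as the interface text tells. Its arguments: {"type":"object","properties":{"motion":{"type":"array","items":{"type":"array"}},"squeeze":{"type":"number"}},"required":["motion"]}

```bash
mkdir -p pics; cat > h.py <<'E'
import numpy as np, cv2
from station import observe, viewer, job
def grab(n):
    im=viewer.get_image(n); d=im["depth"]; h,w=d.shape
    f=h/2/np.tan(np.radians(im["vertical_fov"])/2)
    v,u=np.mgrid[:h,:w]
    P=np.stack([(u-im["cx"])*d/f,(v-im["cy"])*d/f,d],-1)
    T=np.linalg.inv(im["camera_from_world"])
    W=P@T[:3,:3].T+T[:3,3]; W[d==0]=np.nan
    return im["color"],W,im,f
E
python3 - <<'E'
from h import *
for n in("top","scene"):
    c,W,im,f=grab(n); np.savez(f"{n}.npz",c=c,W=W)
    cv2.imwrite(f"pics/{n}0.png",cv2.resize(c[:,:,::-1],(800,600),interpolation=cv2.INTER_CUBIC))
    print(n,f,np.linalg.inv(im["camera_from_world"]).round(3).tolist())
s=observe();print(s)
E
```

```text
top 361.6126492604485 [[-0.022, -0.999, 0.048, 0.412], [-1.0, 0.022, 0.009, 0.105], [-0.01, -0.047, -0.999, 1.032], [0.0, 0.0, 0.0, 1.0]]
scene 483.13125442698055 [[0.761, -0.308, 0.571, -0.29], [-0.649, -0.33, 0.686, -0.846], [-0.023, -0.892, -0.451, 0.688], [0.0, 0.0, 0.0, 1.0]]
{'time_s': 0.1, 'joint_positions': array([-1.30549932,  0.59205659,  0.04831104,  1.60972558, -0.03328157,
        0.94272084, -0.0337249 ]), 'qd': array([ 0.00011477, -0.00302215,  0.00273501, -0.0031508 , -0.00017787,
        0.00148768, -0.00263061]), 'joint_efforts': array([ 5.66790535e-03, -5.49997187e+01,  1.55266710e+00, -1.98825198e+01,
        9.58739809e-03,  3.81948310e-03,  6.64859485e-06]), 'position': array([0.25431213, 0.67810961, 0.23022256]), 'tool_rot': array([-0.56044328, -3.0909531 ,  0.00328614]), 'force': array([ 0.14080265,  0.29468583, -0.47766357]), 'moment': array([ 0.02037318,  0.00456877, -0.01093719]), 'finger_force': 0.0, 'opening': 1.000105613620533}
```

View pics/top0.png

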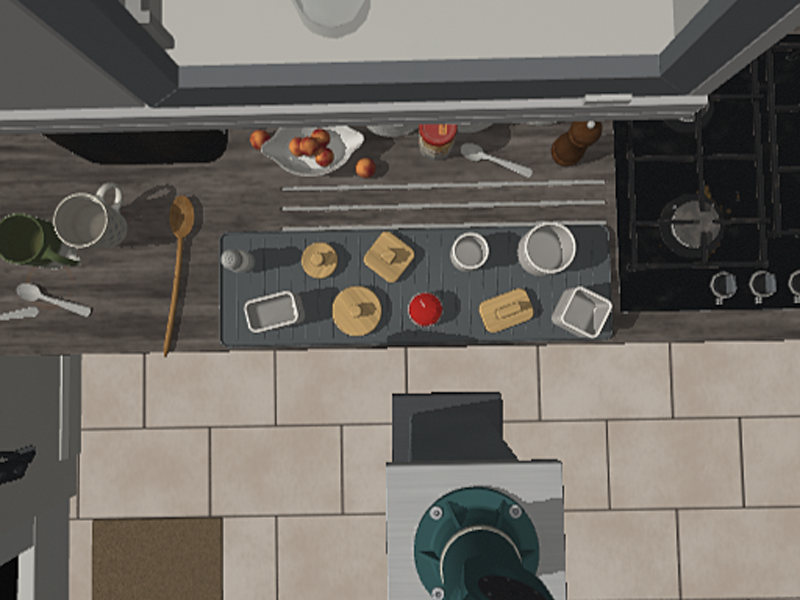

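View pics/scene0.png

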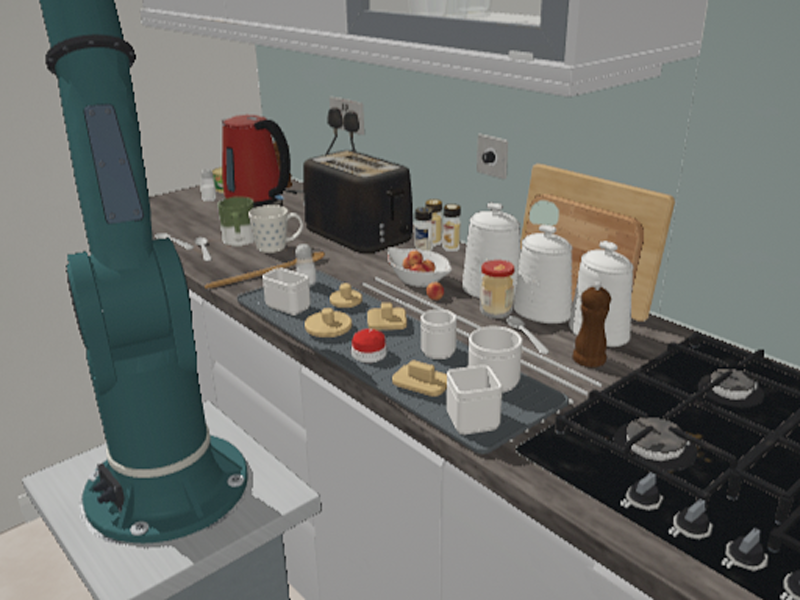

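The top view (800x600) shows these items:
- **Lids:** small at (319,260), square at (389,256), large at (357,310) and oblong at (507,310).
- **Jars:** oblong at (272,312), small at (470,251), large at (547,248) and square at (583,312).
- **Bystanders:** shaker at (235,260) and timer at (425,310).

The scene view shows the same layout, with all lids knob up.

```bash
cat > meas.py <<'E'
from h import *
from scipy.optimize import minimize
# name: approx px (800x600), top z, half dims, corner radius, hole wall
O={"lid_large":((357,310),.029,(.043,.043),.043),"lid_small":((319,260),.029,(.031,.031),.031),
"lid_square":((389,256),.029,(.035,.035),.012),"lid_oblong":((507,310),.029,(.028,.044),.014),
"jar_large":((547,248),.090,(.043,.043),.043),"jar_small":((470,251),.080,(.031,.031),.031),
"jar_square":((583,312),.086,(.035,.035),.012),"jar_oblong":((272,312),.076,(.028,.044),.014),
"salt":((235,260),.09,(.022,.022),.022),"timer":((425,310),.04,(.032,.032),.032)}
def sd(p,x,h,r):
    c,s=np.cos(x[2]),np.sin(x[2]); q=p-x[:2]; q=np.c_[q[:,0]*c+q[:,1]*s,-q[:,0]*s+q[:,1]*c]
    d=abs(q)-np.array(h)+r
    return np.linalg.norm(np.maximum(d,0),axis=1)+np.minimum(d.max(1),0)-r
def fit(W,c0,zt,h,r,jar):
    m=np.isfinite(W[...,0])&(abs(W[...,2]-zt)<.006)&(np.hypot(W[...,0]-c0[0],W[...,1]-c0[1])<.062)
    p=W[m][:,:2]
    if len(p)<15: return None
    def cost(x):
        d=sd(p,x,h,r)
        if jar: return (np.minimum(abs(d+.0025),.01)**2).sum()
        o=np.maximum(d,0); g=x[:2]+G; ins=g[sd(g,x,h,r)<0]
        from scipy.spatial import cKDTree
        return (np.minimum(o,.01)**2).sum()*4+ (np.minimum(np.maximum(cKDTree(p).query(ins)[0]-.0015,0),.01)**2).sum()
    best=min((minimize(cost,[*np.median(p,0),a],method="Nelder-Mead",options=dict(initial_simplex=np.array([[*np.median(p,0),a]]*4)+np.array([[0,0,0],[.008,0,0],[0,.008,0],[0,0,.3]]),xatol=1e-4,fatol=1e-9)) for a in np.arange(-1.2,1.6,.4)),key=lambda o:o.fun)
    return best.x,len(p),np.median(W[m][:,2])
G=np.stack(np.meshgrid(*[np.arange(-.06,.06,.003)]*2),-1).reshape(-1,2)
E
python3 - <<'E'
from meas import *
T=np.load("top.npz")["W"];S=np.load("scene.npz")["W"]
for k,(px,zt,h,r) in O.items():
    u,v=[int(a*.64) for a in px]
    w=T[v-12:v+12,u-12:u+12].reshape(-1,3); c0=np.nanmedian(w,0)[:2]
    out=[k,"zmax",np.nanmax(w[:,2]).round(3)]
    for W in (T,S):
        f=fit(W,c0,zt,h,r,"jar" in k)
        out.append(None if f is None else (f[0].round(4).tolist(),f[1],round(float(f[2]),4)))
    for W in (T,S):
        m=(abs(W[...,2]-.052)<.005)&(np.hypot(W[...,0]-c0[0],W[...,1]-c0[1])<.03)
        if "lid" in k and m.any():
            out.append(("knob",W[m][:,:2].mean(0).round(4).tolist(),int(m.sum()),cv2.minAreaRect((W[m][:,:2]*1000).astype(np.float32))))
    print(*out)
E
```

```text
lid_large zmax 0.057 ([0.4287, 0.2044, 0.512], 733, 0.0299) ([0.4266, 0.1996, -0.9905], 330, 0.0293) ('knob', [0.4289, 0.2038], 55, ((428.0954284667969, 203.61260986328125), (21.063806533813477, 21.22556495666504), 43.31941604614258)) ('knob', [0.4268, 0.1989], 34, ((427.5043029785156, 199.3065185546875), (22.155332565307617, 20.183687210083008), 35.663185119628906))
lid_small zmax 0.057 ([0.5206, 0.2695, 0.7992], 361, 0.0296) ([0.5162, 0.2627, 0.1278], 153, 0.0291) ('knob', [0.5207, 0.269], 57, ((520.8948974609375, 269.0194396972656), (19.529306411743164, 21.88886260986328), 0.8797098994255066)) ('knob', [0.5173, 0.2635], 29, ((518.2106323242188, 264.6666259765625), (31.343095779418945, 20.755739212036133), 67.01813507080078))
lid_square zmax 0.058 ([0.5237, 0.1451, -0.6782], 586, 0.0299) ([0.5213, 0.1413, 0.8517], 262, 0.0293) ('knob', [0.5234, 0.1451], 62, ((523.7745971679688, 145.99075317382812), (21.450315475463867, 21.331438064575195), 46.05527114868164)) ('knob', [0.5217, 0.1405], 35, ((523.0, 142.06781005859375), (25.895435333251953, 17.779521942138672), 49.44857406616211))
l
[... 268 characters left out ...]
 ((424.3595886230469, -62.75261306762695), (20.901546478271484, 43.663612365722656), 16.30574607849121))
jar_large zmax 0.093 ([0.5268, -0.1265, 0.5377], 217, 0.09) ([0.5257, -0.13, 0.5832], 202, 0.0881)
jar_small zmax 0.084 ([0.5253, 0.0052, -0.3454], 137, 0.0803) ([0.5242, 0.0023, -1.2637], 128, 0.0777)
jar_square zmax 0.09 ([0.4174, -0.1838, -0.4876], 211, 0.086) ([0.4165, -0.1874, 1.0904], 234, 0.0842)
jar_oblong zmax 0.08 ([0.4298, 0.344, 0.2336], 198, 0.0763) ([0.4279, 0.3419, 0.2279], 137, 0.0741)
salt zmax 0.102 ([0.5187, 0.4078, -1.343], 68, 0.0925) ([0.5135, 0.3999, -1.1519], 40, 0.0903)
timer zmax 0.06 ([0.4287, 0.0831, -1.0354], 57, 0.0442) ([0.4257, 0.0726, -1.9219], 99, 0.0406)
```

Call:
jog_arm --motion '[[[0.36, -0.98, -0.1], [0, 0, -0.3], 0.1], [[0.36, -0.98, -0.1], [0, 0, -0.3], 0.1], [[0.36, -0.98, -0.1], [0, 0, -0.3], 0.1], [[0.36, -0.98, -0.1], [0, 0, -0.3], 0.1], [[0.36, -0.98, -0.1], [0, 0, -0.3], 0.1], [[0.36, -0.98, -0.1], [0, 0, -0.3], 0.1], [[0.36, -0.98, -0.1], [0, 0, -0.3], 0.1], [[0.36, -0.98, -0.1], [0, 0, -0.3], 0.1], [[0.36, -0.98, -0.1], [0, 0, -0.3], 0.1], [[0.36, -0.98, -0.1], [0, 0, -0.3], 0.1], [[0.36, -0.98, -0.1], [0, 0, -0.3], 0.1], [[0.36, -0.98, -0.1], [0, 0, -0.3], 0.1], [[0.36, -0.98, -0.1], [0, 0, -0.3], 0.1], [[0.36, -0.98, -0.1], [0, 0, -0.3], 0.1], [[0.36, -0.98, -0.1], [0, 0, -0.3], 0.1], [[0.36, -0.98, -0.1], [0, 0, -0.3], 0.1], [[0.36, -0.98, -0.1], [0, 0, -0.3], 0.1], [[0.36, -0.98, -0.1], [0, 0, -0.3], 0.1], [[0.36, -0.98, -0.1], [0, 0, -0.3], 0.1], [[0.36, -0.98, -0.1], [0, 0, -0.3], 0.1]]' --squeeze 40

```text
time_s: 1.77
position: [0.3987, 0.2855, 0.1911]
tool_rot: [-1.452, -2.786, 0.0]
force: [0.2, -0.7, -0.2]
opening: 0.551
finger_force: 0.0
```

Call:
jog_arm --motion '[[[0.29, -0.84, -0.95], [0, 0, -0.2], 0.1], [[0.29, -0.84, -0.95], [0, 0, -0.2], 0.1], [[0.29, -0.84, -0.95], [0, 0, -0.2], 0.1], [[0.29, -0.84, -0.95], [0, 0, -0.2], 0.1], [[0.29, -0.84, -0.95], [0, 0, -0.2], 0.1], [[0, 0, 0], [0, 0, 0], 0.1], [[0, 0, 0], [0, 0, 0], 0.1]]'

```text
time_s: 2.35
position: [0.4271, 0.2014, 0.0956]
tool_rot: [-1.589, -2.709, 0.004]
force: [-0.6, 0.4, -0.2]
opening: 0.549
finger_force: 0.0
```

```bash
cat > look.py <<'E'
import sys
from h import *
from scipy.spatial.transform import Rotation as R
def look(tag,c,r=45,view=True,cams=("top","scene")):
    s=observe(); y=R.from_rotvec(s["tool_rot"]).as_matrix()
    print(s["position"].round(4),"closeyaw",np.arctan2(y[1,1],y[0,1]).round(3),"zaxis",y[:,2].round(3),"open mm",round(s["opening"]*85,1),"F",s["force"].round(1),"ff",s["finger_force"],"t",s["time_s"])
    tiles=[]
    for n in cams:
        col,W,im,f=grab(n); np.savez(n+"_now.npz",c=col,W=W)
        p=im["camera_from_world"]@np.array([*c,1]); u,v=f*p[0]/p[2]+im["cx"],f*p[1]/p[2]+im["cy"]
        def uv(q):
            p=im["camera_from_world"]@np.array([*q,1]);return (f*p[0]/p[2]+im["cx"],f*p[1]/p[2]+im["cy"])
        x0,y0=int(max(0,min(512-2*r,u-r))),int(max(0,min(384-2*r,v-r)))
        t=cv2.resize(col[y0:y0+2*r,x0:x0+2*r,::-1],(400,400),interpolation=cv2.INTER_CUBIC)
        k=200/r; q=uv(s["position"]); cv2.drawMarker(t,(int((q[0]+.5-x0)*k),int((q[1]+.5-y0)*k)),(255,0,255),0,14,1)
        tiles.append(t)
    cv2.imwrite(f"pics/{tag}.png",np.hstack(tiles))
if __name__=="__main__": look(sys.argv[1],[float(a) for a in sys.argv[2:5]])
E
python3 look.py g1 .428 .202 .06
```

```text
[0.4271 0.2014 0.0956] closeyaw 0.509 zaxis [-0.002 -0.002 -1.   ] open mm 46.6 F [-0.6  0.4 -0.2] ff 0.0 t 2.35
```

View pics/g1.png

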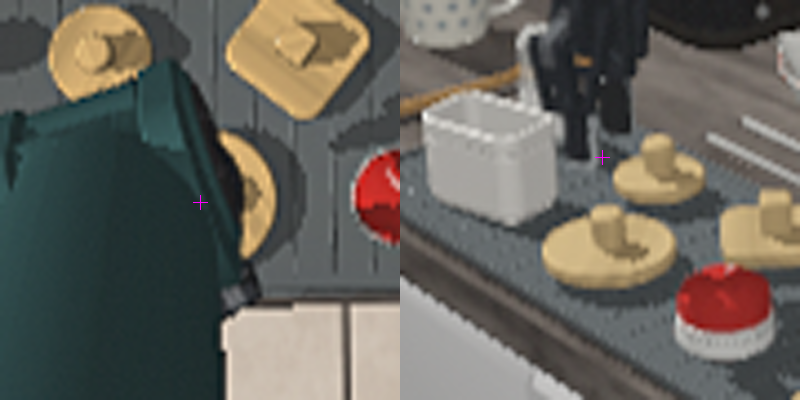

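The scene view shows the open fingers (575,155)/(615,130) right above the large lid's knob (607,210). I'll descend and grip.

Call:
jog_arm --motion '[[[0, 0, -0.8], [0, 0, 0], 0.1], [[0, 0, -0.8], [0, 0, 0], 0.1], [[0, 0, -0.8], [0, 0, 0], 0.1], [[0, 0, -0.8], [0, 0, 0], 0.1], [[0, 0, 0], [0, 0, 0], -1], [[0, 0, 0], [0, 0, 0], -1], [[0, 0, 0], [0, 0, 0], -1], [[0, 0, 0], [0, 0, 0], -1], [[0, 0, 0], [0, 0, 0], -1], [[0, 0, 0], [0, 0, 0], -1]]'

```text
time_s: 3.28
position: [0.428, 0.2031, 0.033]
tool_rot: [1.586, 2.711, 0.002]
force: [0.6, 1.0, -0.8]
opening: 0.264
finger_force: 39.2
```

Call:
jog_arm --motion '[[[0, 0, 1], [0, 0, 0], -1], [[0, 0, 1], [0, 0, 0], -1], [[0, 0, 1], [0, 0, 0], -1], [[0, 0, 1], [0, 0, 0], -1], [[0, 0, 1], [0, 0, 0], -1], [[0, 0, 1], [0, 0, 0], -1], [[0, 0, 1], [0, 0, 0], -1], [[0.29, -0.97, 0], [0, 0, 0], -1], [[0.29, -0.97, 0], [0, 0, 0], -1], [[0.29, -0.97, 0], [0, 0, 0], -1], [[0.29, -0.97, 0], [0, 0, 0], -1], [[0.29, -0.97, 0], [0, 0, 0], -1], [[0.29, -0.97, 0], [0, 0, 0], -1], [[0.29, -0.97, 0], [0, 0, 0], -1], [[0.29, -0.97, 0], [0, 0, 0], -1], [[0.29, -0.97, 0], [0, 0, 0], -1], [[0.29, -0.97, 0], [0, 0, 0], -1], [[0.29, -0.97, 0], [0, 0, 0], -1], [[0.29, -0.97, 0], [0, 0, 0], -1], [[0.29, -0.97, 0], [0, 0, 0], -1]]'

```text
time_s: 4.95
position: [0.5027, -0.0504, 0.1725]
tool_rot: [-1.587, -2.711, -0.0]
force: [0.8, 0.3, -1.0]
opening: 0.264
finger_force: 39.4
```

Call:
jog_arm --motion '[[[0.29, -0.97, 0], [0, 0, 0], -1], [[0.29, -0.97, 0], [0, 0, 0], -1], [[0.29, -0.97, 0], [0, 0, 0], -1], [[0.29, -0.97, 0], [0, 0, 0], -1], [[0, 0, -0.8], [0, 0, 0], -1], [[0, 0, -0.8], [0, 0, 0], -1], [[0, 0, -0.8], [0, 0, 0], -1], [[0, 0, 0], [0, 0, 0], -1], [[0, 0, 0], [0, 0, 0], -1]]'

```text
time_s: 5.7
position: [0.5252, -0.1268, 0.1239]
tool_rot: [-1.586, -2.71, 0.001]
force: [-0.5, -0.1, -0.5]
opening: 0.261
finger_force: 39.4
```

```bash
python3 look.py p1 .526 -.128 .10; python3 - <<'E'
from meas import *
# held lid plate fit and jar fit in same camera
for n in("top","scene"):
    W=np.load(n+"_now.npz")["W"]
    for nm,z,j in(("lid",observe()["position"][2]-.023+.019,0),("jar",.09,1)):
        f=fit(W,np.array([.526,-.128]),z,(.043,.043),.043,j); print(n,nm,None if f is None else (f[0].round(4),f[1],f[2]))
E
```

```text
[ 0.5252 -0.1268  0.1239] closeyaw 0.512 zaxis [-0.002  0.    -1.   ] open mm 22.2 F [-0.5 -0.1 -0.5] ff 39.39999461174011 t 5.7
top lid (array([ 0.5185, -0.1149, -1.1297]), 450, np.float64(0.12101397469686404))
top jar (array([ 0.5177, -0.0501,  1.3798]), 37, np.float64(0.08924653378584158))
scene lid (array([ 0.5228, -0.1319,  0.629 ]), 427, np.float64(0.12070114110705144))
scene jar (array([ 0.526 , -0.1302, -1.2439]), 123, np.float64(0.08838512885040672))
```

View pics/p1.png

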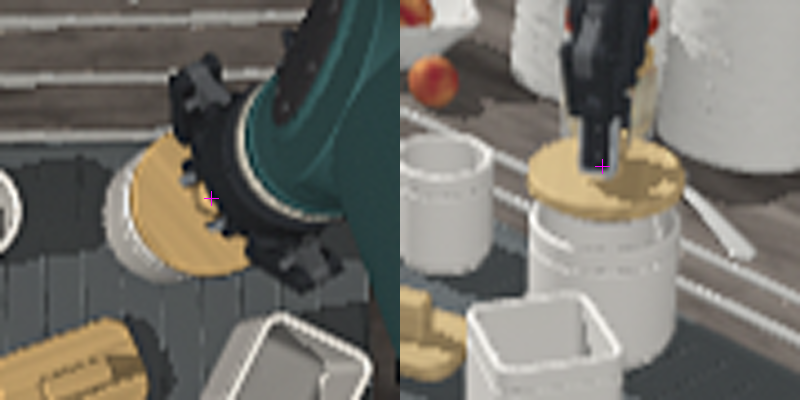

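The held lid is centred over the jar within about 1 mm. Scene view: plate at (605,175), jar mouth below it. I'll lower it.

Call:
jog_arm --motion '[[[0.05, -0.03, -0.3], [0, 0, 0], -1], [[0, 0, -0.3], [0, 0, 0], -1], [[0, 0, -0.25], [0, 0, 0], -1], [[0, 0, -0.1], [0, 0, 0], -1], [[0, 0, 0], [0, 0, 0], -1], [[0, 0, 0], [0, 0, 0], -1]]'

```text
time_s: 6.3
position: [0.527, -0.1275, 0.1051]
tool_rot: [-1.586, -2.711, 0.0]
force: [-0.5, 0.7, -0.1]
opening: 0.262
finger_force: 39.4
```

Call:
jog_arm --motion '[[[0, 0, -0.05], [0, 0, 0], -1], [[0, 0, -0.05], [0, 0, 0], -1], [[0, 0, 0], [0, 0, 0], -1]]'

```text
time_s: 6.55
position: [0.5274, -0.1276, 0.1039]
tool_rot: [1.586, 2.711, 0.001]
force: [-0.8, 0.2, 4.1]
opening: 0.262
finger_force: 39.9
```

Call:
jog_arm --motion '[[[0, 0, 0], [0, 0, 0], 0.1], [[0, 0, 0], [0, 0, 0], 0.1], [[0, 0, 0], [0, 0, 0], 0.1], [[0, 0, 0], [0, 0, 0], 0.1], [[0, 0, 1], [0, 0, 0], 0.1], [[0, 0, 1], [0, 0, 0], 0.1], [[0, 0, 1], [0, 0, 0], 0.1], [[0, 0, 1], [0, 0, 0], 0.1]]'

```text
time_s: 7.22
position: [0.5269, -0.1276, 0.1839]
tool_rot: [-1.586, -2.711, 0.001]
force: [0.9, -0.1, -0.7]
opening: 0.549
finger_force: 0.0
```

Call:
jog_arm --motion '[[[-0.02, 0.98, 0], [0, 0, 0], 0.1], [[-0.02, 0.98, 0], [0, 0, 0], 0.1], [[-0.02, 0.98, 0], [0, 0, 0], 0.1], [[-0.02, 0.98, 0], [0, 0, 0], 0.1], [[-0.02, 0.98, 0], [0, 0, 0], 0.1], [[-0.02, 0.98, 0], [0, 0, 0], 0.1], [[-0.02, 0.98, 0], [0, 0, 0], 0.1], [[-0.02, 0.98, 0], [0, 0, 0], 0.1], [[-0.02, 0.98, 0], [0, 0, 0], 0.1], [[-0.02, 0.98, 0], [0, 0, 0], 0.1], [[-0.02, 0.98, 0], [0, 0, 0], 0.1], [[-0.02, 0.98, 0], [0, 0, 0], 0.1], [[-0.02, 0.98, 0], [0, 0, 0], 0.1], [[-0.02, 0.98, 0], [0, 0, 0], 0.1], [[-0.02, 0.98, 0], [0, 0, 0], 0.1], [[-0.02, 0.98, 0], [0, 0, 0], 0.1], [[-0.02, 0.98, 0], [0, 0, 0], 0.1], [[-0.02, 0.98, 0], [0, 0, 0], 0.1], [[-0.02, 0.98, 0], [0, 0, 0], 0.1], [[-0.02, 0.98, 0], [0, 0, 0], 0.1]]'

```text
time_s: 8.88
position: [0.5189, 0.2653, 0.1832]
tool_rot: [-1.586, -2.711, 0.0]
force: [0.1, -0.3, -0.4]
opening: 0.551
finger_force: 0.0
```

```bash
python3 look.py r1 .526 -.128 .10; python3 - <<'E'
from meas import *
for n in("top","scene"):
    W=np.load(n+"_now.npz")["W"]
    for z,h in((.10,.043),):
        f=fit(W,np.array([.526,-.128]),z,(.043,.043),.043,0); print(n,f)
E
```

```text
[0.5189 0.2653 0.1832] closeyaw 0.512 zaxis [-0. -0. -1.] open mm 46.8 F [ 0.1 -0.3 -0.4] ff 0.0 t 8.8833
top (array([ 0.52715539, -0.12724784, -0.28377765]), 851, np.float64(0.10090002648594498))
scene (array([ 0.52502572, -0.13121525, -1.15538716]), 451, np.float64(0.09989943885033725))
```

View pics/r1.png

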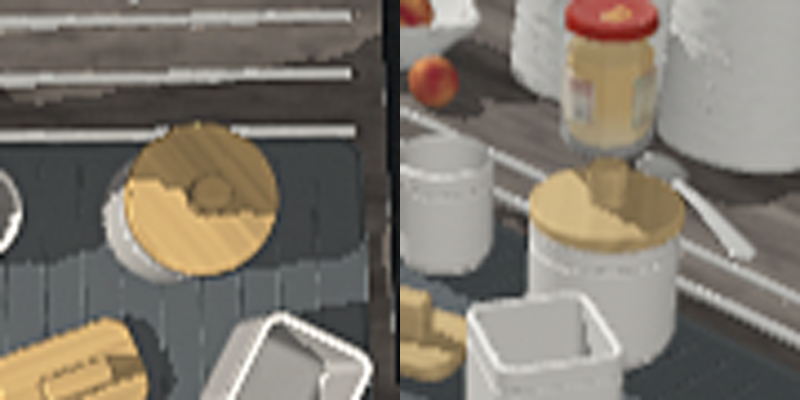

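The large lid lies flat on its jar: plate top at z≈0.100 as expected. In the scene view it is at (607,205). Next is the small lid.

Call:
jog_arm --motion '[[[0, 0.1, -0.95], [0, 0, 0], 0.1], [[0, 0, -0.95], [0, 0, 0], 0.1], [[0, 0, -0.95], [0, 0, 0], 0.1], [[0, 0, -0.95], [0, 0, 0], 0.1], [[0, 0, -0.95], [0, 0, 0], 0.1], [[0, 0, -0.95], [0, 0, 0], 0.1], [[0, 0, -0.95], [0, 0, 0], 0.1], [[0, 0, -0.9], [0, 0, 0], 0.1], [[0, 0, 0], [0, 0, 0], -1], [[0, 0, 0], [0, 0, 0], -1], [[0, 0, 0], [0, 0, 0], -1], [[0, 0, 0], [0, 0, 0], -1], [[0, 0, 0], [0, 0, 0], -1], [[0, 0, 0], [0, 0, 0], -1]]'

```text
time_s: 10.15
position: [0.5197, 0.2667, 0.0333]
tool_rot: [1.586, 2.711, 0.002]
force: [-0.5, -0.7, -0.5]
opening: 0.263
finger_force: 39.2
```

Call:
jog_arm --motion '[[[0, 0, 1], [0, 0, 0], -1], [[0, 0, 1], [0, 0, 0], -1], [[0, 0, 1], [0, 0, 0], -1], [[0, 0, 1], [0, 0, 0], -1], [[0, 0, 1], [0, 0, 0], -1], [[0, 0, 1], [0, 0, 0], -1], [[0, 0, 1], [0, 0, 0], -1], [[0.02, -1, 0], [0, 0, 0], -1], [[0.02, -1, 0], [0, 0, 0], -1], [[0.02, -1, 0], [0, 0, 0], -1], [[0.02, -1, 0], [0, 0, 0], -1], [[0.02, -1, 0], [0, 0, 0], -1], [[0.02, -1, 0], [0, 0, 0], -1], [[0.02, -1, 0], [0, 0, 0], -1], [[0.02, -1, 0], [0, 0, 0], -1], [[0.02, -1, 0], [0, 0, 0], -1], [[0.02, -1, 0], [0, 0, 0], -1], [[0.02, -1, 0], [0, 0, 0], -1], [[0.02, -1, 0], [0, 0, 0], -1], [[0.02, -1, 0], [0, 0, 0], -1]]'

```text
time_s: 11.82
position: [0.5242, 0.0055, 0.1729]
tool_rot: [1.586, 2.711, 0.001]
force: [-0.1, 0.2, -0.7]
opening: 0.266
finger_force: 39.3
```

Call:
jog_arm --motion '[[[0, -0.1, -0.8], [0, 0, 0], -1], [[0, 0, -0.8], [0, 0, 0], -1], [[0, 0, -0.8], [0, 0, 0], -1], [[0, 0, -0.3], [0, 0, 0], -1], [[0, 0, 0], [0, 0, 0], -1], [[0, 0, 0], [0, 0, 0], -1]]'

```text
time_s: 12.32
position: [0.5244, 0.0045, 0.1186]
tool_rot: [1.586, 2.712, 0.0]
force: [0.6, 0.6, -1.3]
opening: 0.263
finger_force: 39.3
```

```bash
python3 look.py p2 .525 .005 .10; python3 - <<'E'
from meas import *
for n in("top","scene"):
    W=np.load(n+"_now.npz")["W"]
    for nm,z,j in(("lid",observe()["position"][2]-.023+.019,0),("jar",.08,1)):
        f=fit(W,np.array([.525,.005]),z,(.031,.031),.031,j); print(n,nm,None if f is None else (f[0].round(4),f[1],f[2]))
E
```

```text
[0.5244 0.0045 0.1186] closeyaw 0.512 zaxis [ 0.  0. -1.] open mm 22.4 F [ 0.6  0.6 -1.3] ff 39.31411385536194 t 12.3167
top lid (array([ 0.5144,  0.0223, -1.118 ]), 121, np.float64(0.11645797878255915))
top jar None
scene lid (array([ 5.1820e-01,  1.1000e-03, -1.4662e+00]), 186, np.float64(0.11592154734120763))
scene jar (array([ 0.5244,  0.0019, -1.3513]), 114, np.float64(0.07814481331867723))
```

View pics/p2.png

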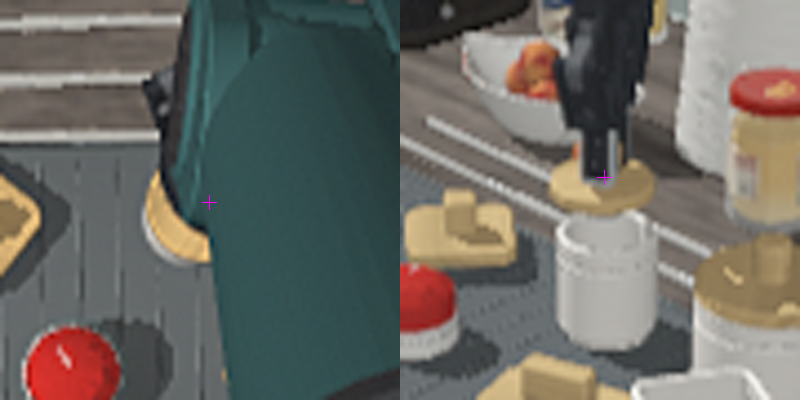

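The small lid sits about 2 mm left of the jar in the scene view (602 vs 606). I'll nudge it and lower.

Call:
jog_arm --motion '[[[0.06, -0.05, -0.35], [0, 0, 0], -1], [[0, 0, -0.35], [0, 0, 0], -1], [[0, 0, -0.3], [0, 0, 0], -1], [[0, 0, -0.1], [0, 0, 0], -1], [[0, 0, -0.05], [0, 0, 0], -1], [[0, 0, -0.05], [0, 0, 0], -1], [[0, 0, 0], [0, 0, 0], -1]]'

```text
time_s: 13.0
position: [0.5255, 0.0034, 0.0941]
tool_rot: [-1.586, -2.711, 0.0]
force: [-0.3, 0.1, -0.3]
opening: 0.265
finger_force: 39.3
```

Call:
jog_arm --motion '[[[0, 0, -0.05], [0, 0, 0], -1], [[0, 0, 0], [0, 0, 0], -1]]'

```text
time_s: 13.17
position: [0.5256, 0.0034, 0.0933]
tool_rot: [1.586, 2.711, 0.0]
force: [0.5, -0.0, -0.6]
opening: 0.262
finger_force: 39.3
```

Call:
jog_arm --motion '[[[0, 0, -0.05], [0, 0, 0], -1], [[0, 0, 0], [0, 0, 0], -1]]'

```text
time_s: 13.33
position: [0.5258, 0.0035, 0.0927]
tool_rot: [1.586, 2.711, 0.001]
force: [-0.7, -0.7, 3.1]
opening: 0.263
finger_force: 39.7
```

Call:
jog_arm --motion '[[[0, 0, 0], [0, 0, 0], 0.1], [[0, 0, 0], [0, 0, 0], 0.1], [[0, 0, 0], [0, 0, 0], 0.1], [[0, 0, 0], [0, 0, 0], 0.1], [[0, 0, 1], [0, 0, 0], 0.1], [[0, 0, 1], [0, 0, 0], 0.1], [[0, 0, 1], [0, 0, 0], 0.1], [[0, 0, 1], [0, 0, 0], 0.1], [[-0.01, 0.7, 0], [0, 0, 0.36], 0.1], [[-0.01, 0.7, 0], [0, 0, 0.36], 0.1], [[-0.01, 0.7, 0], [0, 0, 0.36], 0.1], [[-0.01, 0.7, 0], [0, 0, 0.36], 0.1], [[-0.01, 0.7, 0], [0, 0, 0.36], 0.1], [[-0.01, 0.7, 0], [0, 0, 0.36], 0.1], [[-0.01, 0.7, 0], [0, 0, 0.36], 0.1], [[-0.01, 0.7, 0], [0, 0, 0.36], 0.1], [[-0.01, 0.7, 0], [0, 0, 0.36], 0.1], [[-0.01, 0.7, 0], [0, 0, 0.36], 0.1]]'

```text
time_s: 14.83
position: [0.5235, 0.1449, 0.1722]
tool_rot: [-1.07, -2.954, 0.0]
force: [-0.6, 0.9, 0.3]
opening: 0.55
finger_force: 0.0
```

```bash
python3 look.py r2 .525 .035 .07; python3 - <<'E'
from meas import *
for n in("top","scene"):
    W=np.load(n+"_now.npz")["W"]
    f=fit(W,np.array([.525,.004]),.09,(.031,.031),.031,0); print(n,f)
    for k in("lid_square","lid_oblong"):
        px,zt,h,r=O[k]; c=dict(lid_square=(.523,.1445),lid_oblong=(.424,-.061))[k]
        print(n,k,fit(W,np.array(c),zt,h,r,0))
E
```

```text
[0.5235 0.1449 0.1722] closeyaw 0.876 zaxis [-0. -0. -1.] open mm 46.8 F [-0.6  0.9  0.3] ff 0.0 t 14.8333
top (array([0.52406642, 0.00649207, 1.50118713]), 413, np.float64(0.09065731091239737))
top lid_square None
top lid_oblong (array([ 0.42393667, -0.06060939,  0.33647969]), 573, np.float64(0.02999448346054745))
scene (array([ 0.52118173,  0.00184531, -1.01053552]), 204, np.float64(0.09005504941315612))
scene lid_square (array([0.52136333, 0.14090195, 0.88088383]), 267, np.float64(0.02893094344124092))
scene lid_oblong (array([ 0.41866686, -0.06460919, -2.68383872]), 360, np.float64(0.029034821546005618))
```

View pics/r2.png

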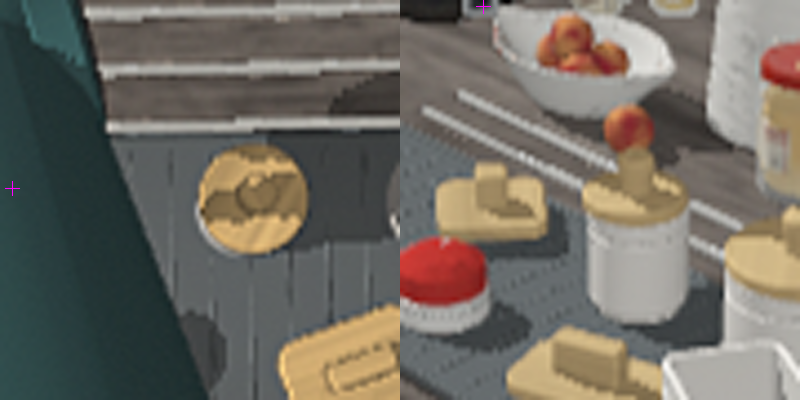

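The small lid is flat on its jar: plate z≈0.090, at (635,195) in the scene view. Next is the square lid.

Call:
jog_arm --motion '[[[0, 0, -1], [0, 0, 0], 0.1], [[0, 0, -1], [0, 0, 0], 0.1], [[0, 0, -1], [0, 0, 0], 0.1], [[0, 0, -1], [0, 0, 0], 0.1], [[0, 0, -1], [0, 0, 0], 0.1], [[0, 0, -1], [0, 0, 0], 0.1], [[0, 0, -0.95], [0, 0, 0], 0.1], [[0, 0, 0], [0, 0, 0], -1], [[0, 0, 0], [0, 0, 0], -1], [[0, 0, 0], [0, 0, 0], -1], [[0, 0, 0], [0, 0, 0], -1], [[0, 0, 0], [0, 0, 0], -1], [[0, 0, 0], [0, 0, 0], -1]]'

```text
time_s: 16.02
position: [0.5241, 0.1436, 0.0343]
tool_rot: [1.075, 2.951, 0.002]
force: [-0.2, 0.4, -0.5]
opening: 0.243
finger_force: 44.2
```

Call:
jog_arm --motion '[[[0, 0, 1], [0, 0, 0], -1], [[0, 0, 1], [0, 0, 0], -1], [[0, 0, 1], [0, 0, 0], -1], [[0, 0, 1], [0, 0, 0], -1], [[0, 0, 1], [0, 0, 0], -1], [[0, 0, 1], [0, 0, 0], -1], [[0, 0, 1], [0, 0, 0], -1], [[-0.31, -0.96, 0], [0, 0, 0.12], -1], [[-0.31, -0.96, 0], [0, 0, 0.12], -1], [[-0.31, -0.96, 0], [0, 0, 0.12], -1], [[-0.31, -0.96, 0], [0, 0, 0.12], -1], [[-0.31, -0.96, 0], [0, 0, 0.12], -1], [[-0.31, -0.96, 0], [0, 0, 0.12], -1], [[-0.31, -0.96, 0], [0, 0, 0.12], -1], [[-0.31, -0.96, 0], [0, 0, 0.12], -1], [[-0.31, -0.96, 0], [0, 0, 0.12], -1], [[-0.31, -0.96, 0], [0, 0, 0.12], -1], [[-0.31, -0.96, 0], [0, 0, 0.12], -1], [[-0.31, -0.96, 0], [0, 0, 0.12], -1], [[-0.31, -0.96, 0], [0, 0, 0.12], -1]]'

```text
time_s: 17.68
position: [0.4425, -0.107, 0.1738]
tool_rot: [0.841, 3.026, 0.0]
force: [0.2, -0.2, 0.6]
opening: 0.247
finger_force: 44.4
```

Call:
jog_arm --motion '[[[-0.31, -0.96, 0], [0, 0, 0.12], -1], [[-0.31, -0.96, 0], [0, 0, 0.12], -1], [[-0.31, -0.96, 0], [0, 0, 0.12], -1], [[-0.31, -0.96, 0], [0, 0, 0.12], -1], [[0, 0, -0.9], [0, 0, 0], -1], [[0, 0, -0.9], [0, 0, 0], -1], [[0, 0, -0.7], [0, 0, 0], -1], [[0, 0, 0], [0, 0, 0], -1], [[0, 0, 0], [0, 0, 0], -1]]'

```text
time_s: 18.43
position: [0.4177, -0.1828, 0.1233]
tool_rot: [-0.769, -3.045, -0.0]
force: [0.5, -1.2, -0.3]
opening: 0.249
finger_force: 44.3
```

```bash
python3 look.py p3 .417 -.184 .10; python3 - <<'E'
from meas import *
px,zt,h,r=O["jar_square"]
for n in("top","scene"):
    W=np.load(n+"_now.npz")["W"]
    for nm,z,j in(("lid",observe()["position"][2]-.0243+.019,0),("jar",.086,1)):
        f=fit(W,np.array([.417,-.184]),z,h,r,j); print(n,nm,None if f is None else (f[0].round(4),f[1],f[2]))
E
```

```text
[ 0.4177 -0.1828  0.1233] closeyaw 1.076 zaxis [-0.001  0.    -1.   ] open mm 21.2 F [ 0.5 -1.2 -0.3] ff 44.33634102344513 t 18.4333
top lid (array([ 0.4123, -0.1771, -0.7333]), 343, np.float64(0.11988260996857836))
top jar (array([ 0.4166, -0.1823,  1.0654]), 23, np.float64(0.0847842969533722))
scene lid (array([ 0.4147, -0.1865, -0.594 ]), 452, np.float64(0.11938614126768676))
scene jar (array([ 0.4162, -0.1874,  1.0904]), 158, np.float64(0.0844044051706841))
```

View pics/p3.png

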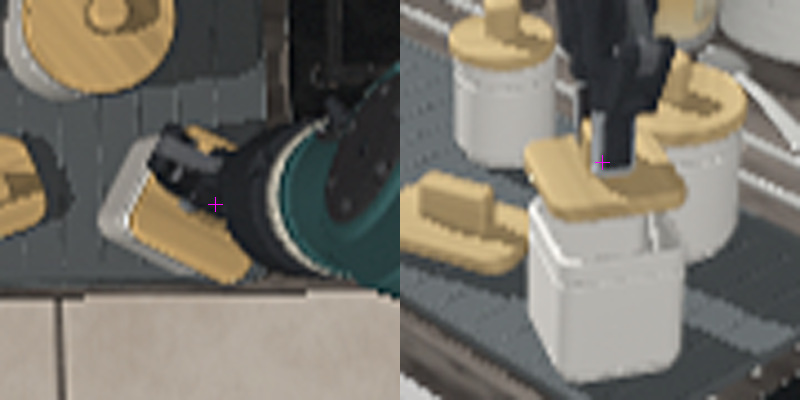

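```bash
python3 - <<'E'
from meas import *
W=np.load("scene_now.npz")["W"]; C=np.load("scene_now.npz")["c"].astype(int)
cam=np.array([-.29,-.846])
for nm,z,tol in(("lid",.1180,.006),("jar",.086,.005)):
    m=np.isfinite(W[...,0])&(abs(W[...,2]-z)<tol)&(np.hypot(W[...,0]-.417,W[...,1]+.184)<.062)
    if nm=="lid": m&=(C[...,0]-C[...,2]>30)
    p=W[m][:,:2]; d=(p-[.417,-.184])
    for a in(1.085+np.pi/2*k for k in(0,1,2,3)):
        n=np.array([np.cos(a),np.sin(a)]); 
        if n@(cam-[.417,-.184])<0: continue
        t=np.array([-n[1],n[0]]); s=d@t; q=d@n; pts=[]
        for b in np.arange(-.024,.024,.003):
            k=(s>=b)&(s<b+.003)
            if k.sum()>1: pts.append((b+.0015,q[k].max()))
        pts=np.array(pts); c=np.polyfit(*pts.T,1); print(nm,round(a,2),"slope",c[0].round(3),"off mm",(c[1]*1e3).round(1),len(pts), "res",np.std(pts[:,1]-np.polyval(c,pts[:,0])).round(4))
E
```

```text
lid 2.66 slope 0.019 off mm 35.0 16 res 0.0014
lid 4.23 slope 0.001 off mm 36.1 16 res 0.001
jar 2.66 slope -0.016 off mm 32.6 15 res 0.001
jar 4.23 slope -0.032 off mm 37.7 15 res 0.0014
```

In the scene view the lid sits squarely over the jar: plate at (605,175), jar rim at (607,230). The edge fit gives a residual of about 1–2 mm and 0.03 rad. I'll correct that and lower.

Call:
jog_arm --motion '[[[0.03, -0.08, -0.3], [0, 0, 0.2], -1], [[0, 0, -0.3], [0, 0, 0], -1], [[0, 0, -0.3], [0, 0, 0], -1], [[0, 0, -0.1], [0, 0, 0], -1], [[0, 0, -0.05], [0, 0, 0], -1], [[0, 0, -0.05], [0, 0, 0], -1], [[0, 0, 0], [0, 0, 0], -1]]'

```text
time_s: 19.12
position: [0.4187, -0.1845, 0.1011]
tool_rot: [-0.739, -3.053, -0.0]
force: [-0.0, -0.5, -0.8]
opening: 0.246
finger_force: 44.3
```

Call:
jog_arm --motion '[[[0, 0, -0.05], [0, 0, 0], -1], [[0, 0, -0.05], [0, 0, 0], -1], [[0, 0, 0], [0, 0, 0], -1]]'

```text
time_s: 19.37
position: [0.419, -0.1846, 0.1]
tool_rot: [0.739, 3.053, 0.0]
force: [-1.3, 0.7, 6.7]
opening: 0.245
finger_force: 45.3
```

Call:
jog_arm --motion '[[[0, 0, 0], [0, 0, 0], 0.1], [[0, 0, 0], [0, 0, 0], 0.1], [[0, 0, 0], [0, 0, 0], 0.1], [[0, 0, 0], [0, 0, 0], 0.1], [[0, 0, 1], [0, 0, 0], 0.1], [[0, 0, 1], [0, 0, 0], 0.1], [[0, 0, 1], [0, 0, 0], 0.1], [[0, 0, 1], [0, 0, 0], 0.1], [[0.02, 0.62, 0], [0, 0, -0.76], 0.1], [[0.02, 0.62, 0], [0, 0, -0.76], 0.1], [[0.02, 0.62, 0], [0, 0, -0.76], 0.1], [[0.02, 0.62, 0], [0, 0, -0.76], 0.1], [[0.02, 0.62, 0], [0, 0, -0.76], 0.1], [[0.02, 0.62, 0], [0, 0, -0.76], 0.1], [[0.02, 0.62, 0], [0, 0, -0.76], 0.1], [[0.02, 0.62, 0], [0, 0, -0.76], 0.1], [[0.02, 0.62, 0], [0, 0, -0.76], 0.1], [[0.02, 0.62, 0], [0, 0, -0.76], 0.1]]'

```text
time_s: 20.87
position: [0.4226, -0.0599, 0.1792]
tool_rot: [-1.823, -2.558, 0.0]
force: [-0.3, -0.1, -0.3]
opening: 0.554
finger_force: 0.0
```

```bash
python3 look.py r3 .42 -.14 .07; python3 - <<'E'
from meas import *
px,zt,h,r=O["jar_square"]
for n in("top","scene"):
    W=np.load(n+"_now.npz")["W"]
    print(n,fit(W,np.array([.418,-.184]),.096,h,r,0))
E
```

```text
[ 0.4226 -0.0599  0.1792] closeyaw 0.332 zaxis [-0. -0. -1.] open mm 47.1 F [-0.3 -0.1 -0.3] ff 0.0 t 20.8667
top None
scene (array([ 0.41679455, -0.18669774,  1.07239611]), 480, np.float64(0.09584687096472916))
```

View pics/r3.png

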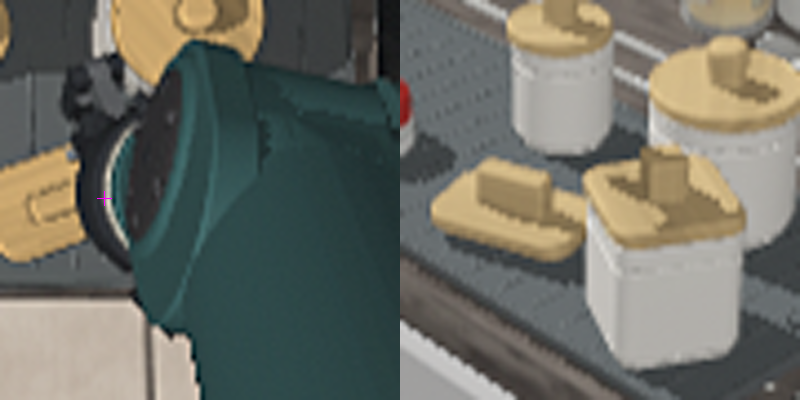

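The square lid is flat on its jar (665,190). Next is the oblong lid.

Call:
jog_arm --motion '[[[0.05, -0.05, -1], [0, 0, 0], 0.1], [[0, 0, -1], [0, 0, 0], 0.1], [[0, 0, -1], [0, 0, 0], 0.1], [[0, 0, -1], [0, 0, 0], 0.1], [[0, 0, -1], [0, 0, 0], 0.1], [[0, 0, -1], [0, 0, 0], 0.1], [[0, 0, -1], [0, 0, 0], 0.1], [[0, 0, -0.3], [0, 0, 0], 0.1], [[0, 0, 0], [0, 0, 0], -1], [[0, 0, 0], [0, 0, 0], -1], [[0, 0, 0], [0, 0, 0], -1], [[0, 0, 0], [0, 0, 0], -1], [[0, 0, 0], [0, 0, 0], -1], [[0, 0, 0], [0, 0, 0], -1]]'

```text
time_s: 22.13
position: [0.4242, -0.0615, 0.034]
tool_rot: [1.817, 2.561, 0.001]
force: [0.1, 0.4, 1.4]
opening: 0.18
finger_force: 41.9
```

Call:
jog_arm --motion '[[[0, 0, 1], [0, 0, 0], -1], [[0, 0, 1], [0, 0, 0], -1], [[0, 0, 1], [0, 0, 0], -1], [[0, 0, 1], [0, 0, 0], -1], [[0, 0, 1], [0, 0, 0], -1], [[0, 0, 1], [0, 0, 0], -1], [[0.1, 0, 1], [0, 0, 0], -1], [[0.25, 1, 0], [0, 0, -0.05], -1], [[0.25, 1, 0], [0, 0, -0.05], -1], [[0.25, 1, 0], [0, 0, -0.05], -1], [[0.25, 1, 0], [0, 0, -0.05], -1], [[0.25, 1, 0], [0, 0, -0.05], -1], [[0.25, 1, 0], [0, 0, -0.05], -1], [[0.25, 1, 0], [0, 0, -0.05], -1], [[0.25, 1, 0], [0, 0, -0.05], -1], [[0.25, 1, 0], [0, 0, -0.05], -1], [[0.25, 1, 0], [0, 0, -0.05], -1]]'

```text
time_s: 23.55
position: [0.4753, 0.1395, 0.1735]
tool_rot: [-1.882, -2.515, 0.0]
force: [-0.0, 0.4, -0.5]
opening: 0.175
finger_force: 41.7
```

Call:
jog_arm --motion '[[[-0.22, 1, 0], [0, 0, -0.05], -1], [[-0.22, 1, 0], [0, 0, -0.05], -1], [[-0.22, 1, 0], [0, 0, -0.05], -1], [[-0.22, 1, 0], [0, 0, -0.05], -1], [[-0.22, 1, 0], [0, 0, -0.05], -1], [[-0.22, 1, 0], [0, 0, -0.05], -1], [[-0.22, 1, 0], [0, 0, -0.05], -1], [[-0.22, 1, 0], [0, 0, -0.05], -1], [[-0.22, 1, 0], [0, 0, -0.05], -1], [[-0.22, 1, 0], [0, 0, -0.05], -1], [[0, 0.2, -0.8], [0, 0, 0], -1], [[0, 0, -0.8], [0, 0, 0], -1], [[0, 0, -0.8], [0, 0, 0], -1], [[0, 0, -0.4], [0, 0, 0], -1], [[0, 0, 0], [0, 0, 0], -1], [[0, 0, 0], [0, 0, 0], -1]]'

```text
time_s: 24.88
position: [0.4316, 0.3421, 0.1173]
tool_rot: [-1.945, -2.467, 0.001]
force: [0.0, -0.3, -0.2]
opening: 0.175
finger_force: 41.7
```

```bash
python3 look.py p4 .43 .344 .09; python3 - <<'E'
from meas import *
px,zt,h,r=O["jar_oblong"]
for n in("top","scene"):
    W=np.load(n+"_now.npz")["W"]
    for nm,z,j in(("lid",observe()["position"][2]-.024+.019,0),("jar",.076,1)):
        f=fit(W,np.array([.43,.343]),z,h,r,j); print(n,nm,None if f is None else (f[0].round(4),f[1],f[2]))
E
```

```text
[0.4316 0.3421 0.1173] closeyaw 0.236 zaxis [-0.001 -0.001 -1.   ] open mm 14.9 F [ 0.  -0.3 -0.2] ff 41.674023270606995 t 24.8833
top lid (array([0.4335, 0.3195, 1.636 ]), 330, np.float64(0.11324614642864195))
top jar (array([0.4476, 0.3312, 1.8039]), 34, np.float64(0.07486963792184409))
scene lid (array([0.4253, 0.3349, 0.4706]), 209, np.float64(0.11306063063102234))
scene jar (array([0.4279, 0.3415, 0.2657]), 123, np.float64(0.07382827975114636))
```

View pics/p4.png

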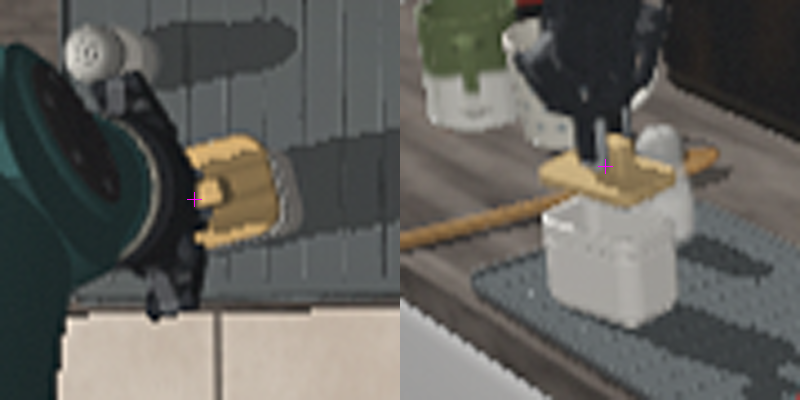

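```bash
python3 - <<'E'
from meas import *
W=np.load("scene_now.npz")["W"]; C=np.load("scene_now.npz")["c"].astype(int)
c0=np.array([.430,.343])
for nm,z,tol in(("lid",.1123,.006),("jar",.076,.005)):
    m=np.isfinite(W[...,0])&(abs(W[...,2]-z)<tol)&(np.hypot(*(W[...,:2]-c0).transpose(2,0,1))<.062)
    if nm=="lid": m&=(C[...,0]-C[...,2]>30)
    d=W[m][:,:2]-c0
    for a,L in((.233+np.pi,.03),(.233+1.5*np.pi,.015),(.233+.5*np.pi,.015)):
        n=np.array([np.cos(a),np.sin(a)]); t=np.array([-n[1],n[0]]); s=d@t; q=d@n; pts=[]
        for b in np.arange(-L,L,.003):
            k=(s>=b)&(s<b+.003)
            if k.sum()>1: pts.append((b+.0015,q[k].max()))
        pts=np.array(pts); c=np.polyfit(*pts.T,1); print(nm,round(a,2),n.round(2),"slope",c[0].round(3),"off mm",(c[1]*1e3).round(1),len(pts),"res",np.std(pts[:,1]-np.polyval(c,pts[:,0])).round(4))
E
```

```text
lid 3.37 [-0.97 -0.23] slope -0.035 off mm 27.1 19 res 0.0046
lid 4.95 [ 0.23 -0.97] slope 0.121 off mm 44.6 10 res 0.0068
lid 1.8 [-0.23  0.97] slope 1.772 off mm 26.0 10 res 0.0188
jar 3.37 [-0.97 -0.23] slope -0.025 off mm 29.3 14 res 0.0019
jar 4.95 [ 0.23 -0.97] slope -2.376 off mm 20.7 7 res 0.0318
jar 1.8 [-0.23  0.97] slope 0.276 off mm 19.6 7 res 0.0368
```

```bash
python3 - <<'E'
from meas import *
px,zt,h,r=O["jar_oblong"]
def outline(x,z,hh,rr):
    pts=[]
    for sx,sy,a0 in((1,1,0),(-1,1,90),(-1,-1,180),(1,-1,270)):
        for a in np.radians(np.arange(a0,a0+91,15)): pts.append((sx*(hh[0]-rr)+rr*np.cos(a),sy*(hh[1]-rr)+rr*np.sin(a)))
    p=np.array(pts); c,s=np.cos(x[2]),np.sin(x[2])
    return np.c_[p@[[c,s],[-s,c]]+x[:2],np.full(len(p),z)]
tiles=[]
for n,col,c0,R,ls in(("scene",None,(.43,.343,.09),28,[((.4316,.3421,.236),.1123,(0,255,0)),((.4298,.3425,.231),.076,(0,0,255))]),
    ("top",np.load("top.npz")["c"],(.43,.343,.076),28,[((.4298,.3425,.231),.076,(0,0,255))])):
    im=viewer.get_image(n); col=im["color"] if col is None else col
    f=192/np.tan(np.radians(im["vertical_fov"])/2); M=im["camera_from_world"]
    def uv(P): q=np.c_[P,np.ones(len(P))]@M.T; return np.c_[f*q[:,0]/q[:,2]+im["cx"],f*q[:,1]/q[:,2]+im["cy"]]
    u,v=uv(np.array([c0]))[0].astype(int); x0,y0=u-R,v-R; k=200/R
    t=cv2.resize(col[y0:y0+2*R,x0:x0+2*R,::-1],(400,400),interpolation=cv2.INTER_CUBIC)
    for x,z,cc in ls: cv2.polylines(t,[np.int32((uv(outline(x,z,h,r))+.5-[x0,y0])*k)],True,cc,1)
    tiles.append(t)
cv2.imwrite("pics/ov.png",np.hstack(tiles))
E
```

```text
(no output)
```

View pics/ov.png

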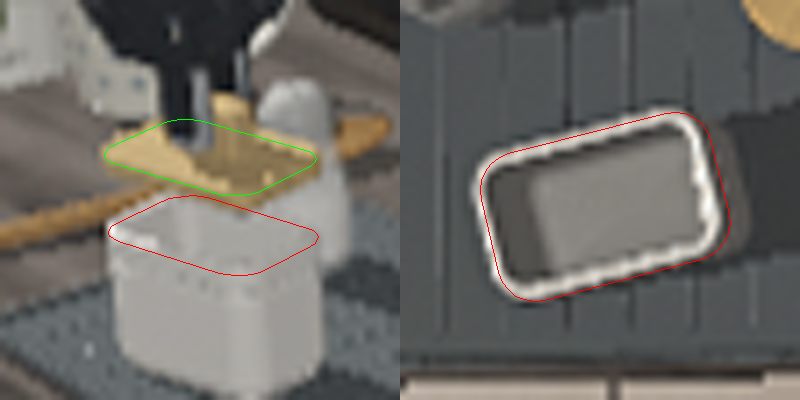

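In the overlay, the lid's green outline matches the held lid (104–318). The red jar outline at (0.4298, 0.3425) fits the rim in the scene view to within 1 mm. I'll shift −2 mm in x and lower.

Call:
jog_arm --motion '[[[-0.09, 0.02, -0.35], [0, 0, 0], -1], [[0, 0, -0.35], [0, 0, 0], -1], [[0, 0, -0.35], [0, 0, 0], -1], [[0, 0, -0.1], [0, 0, 0], -1], [[0, 0, -0.1], [0, 0, 0], -1], [[0, 0, -0.05], [0, 0, 0], -1], [[0, 0, 0], [0, 0, 0], -1]]'

```text
time_s: 25.67
position: [0.43, 0.3427, 0.0912]
tool_rot: [-1.945, -2.467, 0.0]
force: [-0.2, 0.2, -1.2]
opening: 0.172
finger_force: 41.7
```

Call:
jog_arm --motion '[[[0, 0, -0.05], [0, 0, 0], -1], [[0, 0, -0.05], [0, 0, 0], -1], [[0, 0, 0], [0, 0, 0], -1]]'

```text
time_s: 25.92
position: [0.4303, 0.3429, 0.0909]
tool_rot: [-1.945, -2.467, -0.001]
force: [-2.5, -1.7, 11.5]
opening: 0.176
finger_force: 43.4
```

Contact came at the expected height. I'll release, lift and move away.

Call:
jog_arm --motion '[[[0, 0, 0.05], [0, 0, 0], -1], [[0, 0, 0], [0, 0, 0], 0.1], [[0, 0, 0], [0, 0, 0], 0.1], [[0, 0, 0], [0, 0, 0], 0.1], [[0, 0, 0], [0, 0, 0], 0.1], [[0, 0, 1], [0, 0, 0], 0.1], [[0, 0, 1], [0, 0, 0], 0.1], [[0, 0, 1], [0, 0, 0], 0.1], [[0, 0, 1], [0, 0, 0], 0.1], [[0, 0, 1], [0, 0, 0], 0.1], [[-0.2, 1, 0], [0, 0, 0], 0.1], [[-0.2, 1, 0], [0, 0, 0], 0.1], [[-0.2, 1, 0], [0, 0, 0], 0.1], [[-0.2, 1, 0], [0, 0, 0], 0.1], [[-0.2, 1, 0], [0, 0, 0], 0.1], [[-0.2, 1, 0], [0, 0, 0], 0.1], [[-0.2, 1, 0], [0, 0, 0], 0.1], [[-0.2, 1, 0], [0, 0, 0], 0.1], [[-0.2, 1, 0], [0, 0, 0], 0.1], [[-0.2, 1, 0], [0, 0, 0], 0.1]]'

```text
time_s: 27.58
position: [0.3895, 0.5436, 0.1898]
tool_rot: [1.944, 2.468, -0.001]
force: [0.8, -0.9, 0.4]
opening: 0.547
finger_force: 0.0
```

```bash
python3 - <<'E'
from meas import *
C={}
for n in("top","scene"):
    c,W,im,f=grab(n); C[n]=c
    for k,cc in(("large",(.526,-.128)),("small",(.525,.004)),("square",(.418,-.184)),("oblong",(.43,.343))):
        px,zt,h,r=O["jar_"+k]; a=fit(W,np.array(cc),zt+.01,h,r,0); print(n,k,zt+.01,None if a is None else (a[0].round(4),a[1],round(float(a[2]),4)))
    for k,cc in(("salt",(.517,.405)),("timer",(.427,.08))):
        px,zt,h,r=O[k]; a=fit(W,np.array(cc),zt,h,r,0); print(n,k,None if a is None else (a[0].round(4),a[1]))
t=cv2.resize(C["top"][140:230,130:400,::-1],(800,267)); s=cv2.resize(C["scene"][140:285,110:365,::-1],(580,330))
cv2.imwrite("pics/end.png",np.vstack([t,np.pad(s,((0,0),(0,220),(0,0)))]))
E
```

```text
top large 0.09999999999999999 (array([ 0.527 , -0.1272, -0.6653]), 853, 0.1009)
top small 0.09 (array([0.5241, 0.0066, 1.322 ]), 406, 0.0909)
top square 0.09599999999999999 (array([ 0.4181, -0.1826, -0.482 ]), 693, 0.0968)
top oblong 0.086 (array([0.4303, 0.3434, 0.235 ]), 635, 0.0868)
top salt (array([ 0.519 ,  0.408 , -1.2432]), 63)
top timer (array([ 0.4285,  0.083 , -1.0755]), 56)
scene large 0.09999999999999999 (array([ 0.5242, -0.1315, -0.8184]), 459, 0.0998)
scene small 0.09 (array([0.5207, 0.0014, 1.3394]), 206, 0.0901)
scene square 0.09599999999999999 (array([ 0.4162, -0.1874,  1.0916]), 477, 0.0958)
scene oblong 0.086 (array([0.4231, 0.3358, 0.4706]), 210, 0.086)
scene salt (array([ 0.5127,  0.3996, -1.235 ]), 40)
scene timer (array([ 0.4249,  0.0727, -1.827 ]), 93)
```

View pics/end.png

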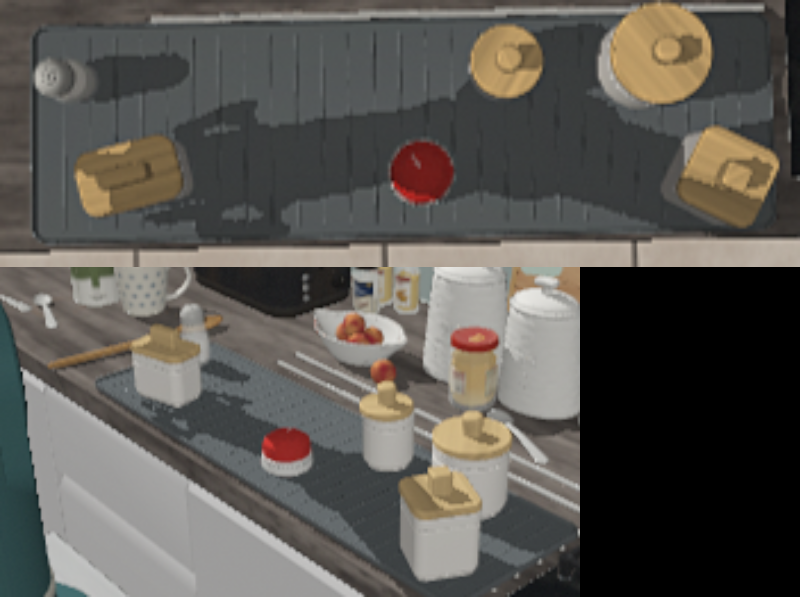

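All four lids are flat on their jars at the expected heights: oblong (165,350), small (388,410), large (470,440) and square (440,495). The shaker and timer haven't moved, so I'm handing in.

```bash
python3 -c "
from station import job
print(job.job_done())"
```

```text
the job is handed in; nothing more can be done
None
```

All four lids are on their own jars (large, small, square, oblong) with the plates flat on the rims; the shaker and timer have not moved, and the job is handed in after about 28 s of robot time.

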